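# Release a ratchet clamp and ease its jaw onto a housing

### The job

The bench clamp is wound open and its drum spring is pulling hard against the pawl. Flick the pawl's thumb lever fully over to its release side without forcing it, wind the crank on just enough for the pawl to spring clear of the ratchet wheel, then keep hold and ease the drum back by the crank, never letting it run, until the jaw has gently pushed the white housing home against the nest's stop block and its spring alone holds it there; only then let go. Do not drive the crank on against the housing, and leave the other things on the bench where they are.

Things in the scene. Friction and masses are not known exactly. Their poses are not given: they have to be found in the camera images.
- clamp: Ratchet clamp bolted to the bench: grey steel base plate 160 x 370 x 12 mm. Origin: on the bench under the vertical drum axis (plate reaches 85 mm to -x, 75 to +x, 145 to -y, 225 to +y). z up; +y is the direction in which the jaw closes; -x is roughly towards the robot. The x and y named below are this frame's.
- drum_axis (a point): Point on the drum's vertical axis, 48 mm above the bench, at the top face of the steel ratchet wheel (16 saw teeth, 96 mm across the tips, 76 mm at the roots, 14 mm thick).
- drum (a joint): Angle (rad) of drum, ratchet wheel and crank in one; + = counter-clockwise from above = winding, opens the jaw 25 mm a rad. 0: jaw fully forward; end at 2.95. Starts at about 2.35, held by the pawl. A spring turns it back: 0.3 N m at 0.45, 0.5 N m at 2.3 (4 to 7 N at the crank grip), hardly any friction: let go without the pawl, it flies back. Never let it turn back faster than 2 rad/s.
- grip_mid (a point): Middle of the crank's grey upright round grip, 24 mm diameter, 69 to 109 mm above the bench (this point: 91 mm), 75 mm from the drum axis, on a crank arm 22 mm wide whose top is at 69 mm. The grip spins freely on the crank. Its bearing from the drum axis, measured from the clamp's x axis: 1.33 rad + joint drum. All else on the clamp is below 86 mm.
- crank_grip: The crank's round grip itself. Origin: on its axis at its foot, 69 mm above the bench.
- trip_lever: The pawl's thumb lever, swinging level on a pivot 62 mm to -y of the drum axis. Origin: on the pivot's axis at bench height. Turns 0.7 rad clockwise (from above) from engaged to released, where it meets a firm stop; friction (about 3 N at the tab) keeps it where it is left. Pressing it with 30 N or more is forcing it.
- lever_tab (a point): Middle of the upright black tab on the lever's end, 60 mm from the pivot: 9 mm thick in the push direction, 18 mm along the lever, 53 to 85 mm above the bench (this point: 69 mm). In the clamp's frame it stands at x = +21, y = -118 mm when engaged, x = -21, y = -118 mm when fully released: draw it towards the clamp's -x.
- pawl_nose (a point): Top of the steel pawl's nose, 48 mm up. The pawl turns on the lever's pivot, driven by the lever through a spring only. Nose 43 to 46 mm from the drum axis: in the teeth; about 64 mm: clear. While a loaded tooth presses on it the pawl stays caught even with the lever released; it springs clear, and stays clear, once the drum is wound on a little (under 0.15 rad).
- jaw: Sliding jaw on the rack moved by the drum: dark block 44 mm wide with a rubber face 36 mm wide, 23 to 45 mm above the bench. Origin: under the middle of the rubber face, at bench height. Closes towards the clamp's +y. At the end the spring alone presses it on the housing with 10 to 14 N; more than 35 N crushes the housing.
- nest: Dark nest screwed to the base plate ahead of the jaw, at a different place along its travel each time: floor 70 x 70 mm, 8 mm above the origin (itself 12 mm above the bench); axes as the clamp's. At its far end a steel stop block 40 mm wide, 20 mm tall, clamped on a screw: its face lies anywhere from 4 to 18 mm to +y of the origin, reset for each batch and not reported.
- housing: White plastic sensor housing with a grey lid, 46 x 34 x 26 mm (34 mm along the jaw's travel), about 100 g, loose in the nest. Origin: centre of its underside. It starts 2 to 20 mm short of the stop block; home = its end face flat on the stop block.
- jar: Bystander: amber glass jar, 60 mm diameter, 85 mm tall. Origin: centre of its underside.
- driver: Bystander: screwdriver with an orange handle. Origin: its underside, near the middle.
- spanner: Bystander: steel spanner. Origin: its underside, near the middle.
Not all that is in view belongs to the job. There is more than one size of the housing; the one meant has the size given above.

How it is judged:
By the outcome, as a careful person would: the job done as asked, in the order asked, and still so for the second after the job is handed in, with the robot touching nothing.
It also fails if it takes over 70 s, if anything falls off the work surface, if the arm or the gripper's body presses on something with over 40 N, if the wrist force passes 120 N, or if a joint passes its speed limit or range.

### The arm

A 6-joint arm with a two-finger parallel gripper is mounted at the origin on the work surface. World frame = base frame: x ahead of the robot, y to its left, z up, the work surface at z = 0. Lengths are in m, angles in degrees, forces in N, time in s.
With the tool pointing down it reaches from about 0.375 to 0.9 m from the base axis. Payload 3.1 kg.
Tool frame: the origin (TCP) lies at the very end of the fingers, on their centre line; the grasp point (between the pads) lies 19 mm behind it; z points along the fingers, y is the line along which they close (so a half turn about z gives the same grasp; the last joint's range is limited). The gripper opens to 87 mm and grips with 3 to 60 N. Pads are 19 mm wide; open, the fingers measure 117 mm over their backs; the gripper's body (75 mm by 190 mm) begins 51 mm behind the grasp point.
Start: joints at [-82.936, 30.224, 82.088, -0, 67.689, -10.227], TCP at [0.186, -0.597, 0.223] pointing down, gripper open.
Joint ranges: [-176.69, 176.69], [-43.24, 126.21], [12.49, 139.97], [-82, 262], [0, 151.66], [-163.58, 163.58]. Speed limits (degrees/s): [159.86, 159.86, 180, 180, 180, 180].

### API

Orientations are given as a 3x3 rotation matrix whose columns are the frame's x, y, z axes.
In Python, from rig import bot, imaging gives the robot as it stands.
- The arm moves only by the tool drive_tool, never from a script. Its argument "deltas" is text: rows parted by semicolons, each of 5 numbers parted by spaces: the finger opening in mm, from 0 to 87, then the shift along the world's x, y, z in mm, then the turn about the world's z in rad. In form: jaw dx dy dz twist; .... A call has 1 to 12 rows; each row is the pose to reach, as a shift and turn from the pose commanded when the call began; what a row does not reach only later rows make up. A row lasts 1/10 s, in which the tool goes at most 50 mm and 8.59 degrees, less where a joint would pass 70% of its speed; a pose out of reach is approached as far as the arm can. A call with a gripper value outside its range is refused whole. The fingers move at their own pace and stop on an object; the grip force is fixed at half the most. Time passes only in rows, so rows that repeat a pose let the fingers close. It gives the time, the measured TCP pose, the force, the opening and the grip force at its end, in the units of the state.
- bot.read_state(): the state, without advancing time (a new reading comes with each control period).
- imaging.capture(name): name is "scene" or "top" or "wrist"; returns the picture (480x640x3 uint8, red, green, blue); there is no depth.
- imaging.camera_model(name): a dict with "fx", "fy", "cx", "cy" (pixels), "T" (4x4, takes a point from camera to world coordinates). Camera axes: x right, y down, z forward; pixel columns grow to the right and rows downward; lengths in m; the calibration is good to about 2 mm. A picture is of the moment at which its call begins: read the wrist's pose just before it. camera_model takes no time and is no camera call; for the wrist camera it gives the pose at the moment of the call.
- bot.hand_in(): hands the job in; it is judged then, once.
The state is a dict: "time_s": time; "joint_positions": joint angles; "qvel": joint speeds; "tau": joint torques, N m; "position": TCP position; "tcp_rot": TCP orientation; "force": force on the tool from outside, world axes, zero at the start; "moment": the same for the moment, N m; "opening": opening from 0.0 (shut) to 1.0 (fully open); "grasp_force": force on a finger pad.
Only numpy, scipy, OpenCV 4.12 (cv2) and the standard library are available. Lean on these libraries where they do the work, as an engineer would, in place of code of your own. Each camera call takes 0.05 s, during which the arm holds its last target. There are 200 camera calls.

## Working session

There is one attempt and no reset: what is moved stays moved. The work goes in short steps, Python scripts to look and compute and a tool call to move; the robot and the scene stay as the last step left them, time stands still between calls to the robot, and variables do not carry over. Pictures are saved under pics/ and viewed, at most 10 in all, crops included, and the job is handed in when it is done.

Besides the shell and the picture viewer there is one more tool, called after "Emit:" by a JSON object that holds its "fn" and its "kwargs". drive_tool: Moves the arm, as the interface text tells. Its arguments: {"type":"object","properties":{"deltas":{"type":"string"}},"required":["deltas"]}

```bash
mkdir -p pics; python3 - <<'E'
from rig import bot, imaging
import cv2,numpy as np
s=bot.read_state();print(s['time_s'],s['position'],s['tcp_rot'],s['opening'])
for n in("top","scene"):
    cv2.imwrite(f'pics/{n}0.png',imaging.capture(n)[:,:,::-1])
    m=imaging.camera_model(n);print(n,m['fx'],m['cx'],m['cy'],np.round(m['T'],3).tolist())
E
```

```text
0.0 [ 0.18571989 -0.59601653  0.22156873] [[ 9.54799733e-01  2.97249729e-01 -2.61886876e-04]
 [ 2.97249587e-01 -9.54797374e-01  2.15812870e-03]
 [ 3.91454270e-04 -2.13842647e-03 -9.99997637e-01]] 1.0004965187302495
top 479.9788703182862 317.30185794342384 236.73200626935272 [[0.019, -0.99, 0.141, 0.444], [-1.0, -0.016, 0.021, 0.004], [-0.018, -0.142, -0.99, 1.058], [0.0, 0.0, 0.0, 1.0]]
scene 602.842039132028 326.54804993151663 227.30198166497723 [[0.599, 0.621, -0.506, 1.292], [0.801, -0.47, 0.37, -0.511], [-0.008, -0.627, -0.779, 1.167], [0.0, 0.0, 0.0, 1.0]]
```

View pics/top0.png

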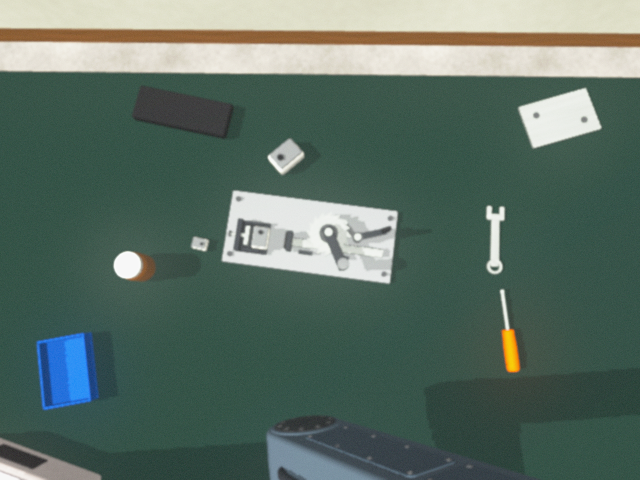

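View pics/scene0.png

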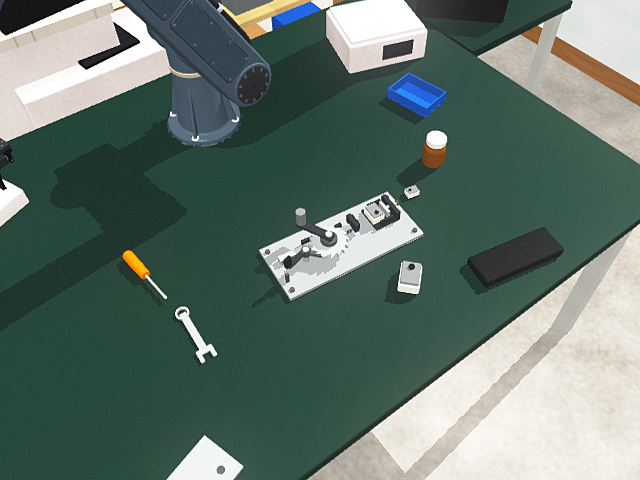

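Top view: the plate corners are at (233,191), (397,211), (390,283) and (222,262). The hub is at (329,232), the grip near (342,264), the lever tab near (388,230), and the housing sits in the nest at (261,236). Next I'll fit the plate pose.

```bash
cat > h.py <<'E'
import numpy as np,cv2
from rig import bot,imaging
from scipy.optimize import least_squares
def ray(m,u,v,z):
    d=m['T'][:3,:3]@np.array([(u-m['cx'])/m['fx'],(v-m['cy'])/m['fy'],1]);o=m['T'][:3,3]
    return o+d*(z-o[2])/d[2]
def proj(m,p):
    q=np.linalg.inv(m['T'])@np.append(p,1);return np.array([m['fx']*q[0]/q[2]+m['cx'],m['fy']*q[1]/q[2]+m['cy']])
def cl(P,p):  # clamp->world ; P=[x,y,yaw]
    c,s=np.cos(P[2]),np.sin(P[2]);return np.array([P[0]+c*p[0]-s*p[1],P[1]+s*p[0]+c*p[1],p[2]])
def fit(obs,P0): # obs: (cam,point_clamp,uv)
    r=least_squares(lambda P:np.concatenate([proj(m,cl(P,p))-uv for m,p,uv in obs]),P0)
    return r.x,np.round(r.fun,1)
E
python3 - <<'E'
from h import *
t=imaging.camera_model('top');s=imaging.camera_model('scene')
C=[(.075,.225,.012),(.075,-.145,.012),(-.085,-.145,.012),(-.085,.225,.012)]
o=[(t,p,uv) for p,uv in zip(C,[(233,191),(397,211),(390,283),(222,262)])]
o2=[(s,p,uv) for p,uv in zip(C,[(423,234),(292,299),(260,250),(388,193)])]
for oo in(o,o2,o+o2):
    P,r=fit(oo,[.45,0,0]);print(np.round(P,4),r)
for a in(2.3,2.35,2.4):
    g=cl(P,(.075*np.cos(1.33+a),.075*np.sin(1.33+a),.109));print(a,g,proj(t,g),proj(s,g))
print(cl(P,(.021,-.118,.069)),proj(t,cl(P,(.021,-.118,.085))))
E
```

```text
[ 0.5948  0.0014 -0.1069] [-0.3  0.2  0.6 -0.   0.  -0.  -0.3 -0.1]
[ 0.6022  0.002  -0.1132] [ 1.9 -0.4 -1.1  0.6 -0.7  0.4  0.1 -1.3]
[ 0.5978  0.0021 -0.1091] [-0.4 -1.3  0.3 -1.2 -0.4 -1.2 -0.5 -1.7  0.5 -1.8 -2.  -0.6 -1.7 -0.6
 -1.3 -2.5]
2.3 [ 0.52812227 -0.02569207  0.109     ] [341.7208342  262.86394187] [300.54090041 210.25302044]
2.35 [ 0.52959719 -0.02913941  0.109     ] [343.4717438  262.15107613] [299.68740334 211.32989783]
2.4 [ 0.53124256 -0.03250873  0.109     ] [345.18364171 261.35192672] [298.90181425 212.43938013]
[ 0.60581538 -0.11750869  0.069     ] [386.64884223 226.83367539]
```

Emit:
{"fn": "drive_tool", "kwargs": {"deltas": "87 30 34 0 0.09; 87 60 68 0 0.18; 87 90 103 0 0.27; 87 120 137 0 0.36; 87 150 171 0 0.45; 87 180 205 0 0.54; 87 210 240 0 0.63; 87 240 274 0 0.72; 87 270 308 0 0.81; 87 300 342 0 0.9; 87 330 376 0 1.0; 87 360 410 0 1.08"}}

```text
time_s: 1.3
position: [0.5466, -0.185, 0.2222]
tcp_rot: [[0.184, 0.983, -0.001], [0.983, -0.184, 0.0], [0.0, -0.001, -1.0]]
force: [0.6, -0.4, 0.8]
opening: 1.002
grasp_force: 0.0
```

```bash
python3 - <<'E'
from h import *
s=bot.read_state();print(s['time_s'],s['position'],np.round(s['tcp_rot'],3).tolist(),s['force'])
m=imaging.camera_model('wrist')
cv2.imwrite('pics/w1.png',imaging.capture('wrist')[:,:,::-1])
print(m['fx'],np.round(m['T'],3).tolist())
E
```

```text
1.3 [ 0.54657728 -0.18497154  0.22222694] [[0.184, 0.983, -0.001], [0.983, -0.184, 0.0], [0.0, -0.001, -1.0]] [ 0.55273456 -0.40478413  0.84033083]
347.0479763872243 [[0.983, -0.176, -0.051, 0.561], [-0.183, -0.944, -0.274, -0.11], [-0.0, 0.279, -0.96, 0.385], [0.0, 0.0, 0.0, 1.0]]
```

View pics/w1.png

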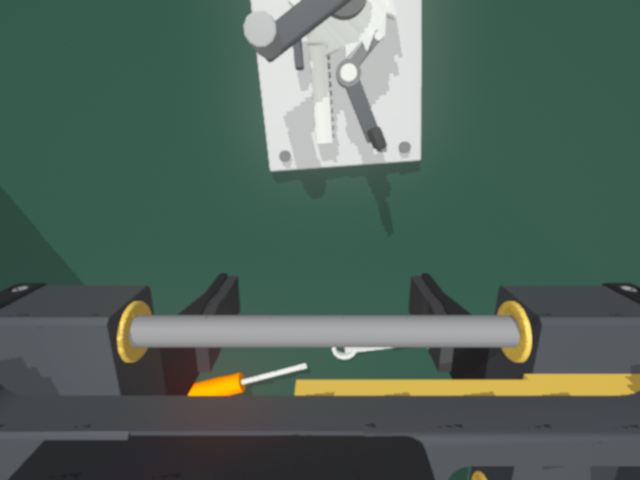

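Wrist view: the near plate corners are at (270,171) and (421,160), the pivot cap at (348,72), the grip top at (261,28), and the tab top at about (376,137).

```bash
python3 - <<'E'
from h import *
m=imaging.camera_model('wrist');t=imaging.camera_model('top');s=imaging.camera_model('scene')
C=[(.075,.225,.012),(.075,-.145,.012),(-.085,-.145,.012),(-.085,.225,.012)]
o=[(t,p,uv) for p,uv in zip(C,[(233,191),(397,211),(390,283),(222,262)])]
w=[(m,C[2],(270,171)),(m,C[1],(421,160))]
for oo in(w,o+w):
    P,r=fit(oo,[.6,0,-.1]);print(np.round(P,4),r)
    print('pivot',proj(m,cl(P,(0,-.062,.06))),'tab',proj(m,cl(P,(.021,-.118,.085))))
for z in(.1,.109):
    g=ray(m,261,28,z);print(g);d=g[:2]-P[:2];print('r',np.hypot(*d),'drum',np.arctan2(d[1],d[0])%(2*np.pi)-P[2]-1.33)
print('tab top',ray(m,376,137,.085),cl(P,(.021,-.118,.069)),cl(P,(-.021,-.118,.069)))
E
```

```text
[ 0.6032  0.0072 -0.1076] [-0.1  0.   0.1  0. ]
pivot [349.346955    70.92039235] tab [380.23163506 136.74500778]
[ 0.5995  0.0056 -0.0946] [-2.7 -0.7 -1.7 -3.  -1.4 -3.  -1.8 -1.  -1.3  3.  -1.5  1.1]
pivot [346.25717267  73.64920061] tab [377.84483593 139.01788448]
[ 0.53365717 -0.02108716  0.1       ]
r 0.0710262532553703 drum 2.2912113439423094
[ 0.53460842 -0.02375029  0.109     ]
r 0.07120095362691367 drum 2.3309042888852174
tab top [ 0.60795232 -0.11199247  0.085     ] [ 0.60924439 -0.11386678  0.069     ] [ 0.56743215 -0.10989985  0.069     ]
```

Emit:
{"fn": "drive_tool", "kwargs": {"deltas": "44 30 36 -20 0.04; 44 61 73 -40 0.08; 44 61 73 -80 0.08; 44 61 73 -105 0.08; 44 61 73 -105 0.08; 44 61 73 -105 0.08"}}

```text
time_s: 1.95
position: [0.6066, -0.1139, 0.1173]
tcp_rot: [[0.109, 0.994, -0.001], [0.994, -0.109, 0.0], [0.0, -0.001, -1.0]]
force: [0.5, -1.2, 0.0]
opening: 0.555
grasp_force: 0.0
```

```bash
python3 - <<'E'
from h import *
s=bot.read_state();print(s['time_s'],s['position'],s['force'])
m=imaging.camera_model('wrist')
cv2.imwrite('pics/w2.png',imaging.capture('wrist')[:,:,::-1])
P=[.601,.005,-.105]
print(proj(m,cl(P,(.021,-.118,.085))))
E
```

```text
1.95 [ 0.60657773 -0.11390999  0.1173437 ] [ 0.46861942 -1.21579472  0.03169733]
[328.61016365 269.09320215]
```

View pics/w2.png

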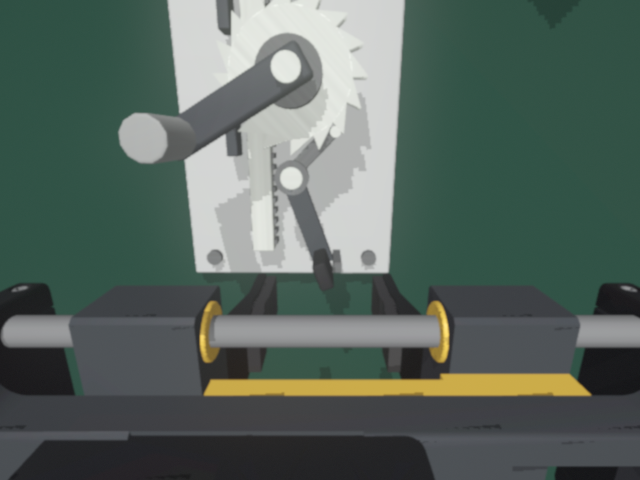

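The tab top is at about (324,275) between the fingers, the grip top at (146,138), the plate corners at (196,272) and (389,272), and the pivot cap at (291,178).

```bash
python3 - <<'E'
from h import *
m=imaging.camera_model('wrist')
C=[(.075,-.145,.012),(-.085,-.145,.012)]
P,r=fit([(m,C[1],(196,272)),(m,C[0],(389,272))],[.6,0,-.1]);print(P,r)
g=ray(m,146,138,.109);print('grip',g)
t=ray(m,324,275,.085);print('tab',t)
print('hub(z .08)',ray(m,286,66,.08),'pivot',ray(m,291,178,.06), cl(P,(0,-.062,0)))
for z in(.06,.07,.08,.086): print(z,np.hypot(*(g-ray(m,286,66,z))[:2]))
P,r=fit([(m,C[1],(196,272)),(m,C[0],(389,272)),(m,(.021,-.118,.085),(324,275))]+[(m,(.075*np.cos(3.68),.075*np.sin(3.68),.109),(146,138))],[.6,0,-.1]);print(P,r)
E
```

```text
[ 5.99334992e-01  2.28175238e-04 -1.09829173e-01] [ 0.3 -0.  -0.3 -0. ]
grip [ 0.53161126 -0.03023772  0.109     ]
tab [ 0.6072498  -0.11906572  0.085     ]
hub(z .08) [ 0.59998496 -0.0010706   0.08      ] pivot [ 0.59261986 -0.06149348  0.06      ] [ 0.59253926 -0.06139826  0.        ]
0.06 0.07449713992038752
0.07 0.0743883148402235
0.08 0.07433494243671772
0.086 0.0743295911350251
[ 5.99852211e-01  5.13494524e-04 -1.13346806e-01] [ 0.2 -0.7 -0.3 -0.1  0.2  0.  -0.1  0.4]
```

Emit:
{"fn": "drive_tool", "kwargs": {"deltas": "44 0 1 -25 0; 44 0 1 -50 0; 44 0 1 -54 0; 44 0 1 -54 0"}}

```text
time_s: 2.4
position: [0.6072, -0.1133, 0.0645]
tcp_rot: [[0.11, 0.994, 0.001], [0.994, -0.11, -0.0], [-0.0, 0.001, -1.0]]
force: [0.0, -0.6, -0.1]
opening: 0.504
grasp_force: 0.0
```

Emit:
{"fn": "drive_tool", "kwargs": {"deltas": "44 -6 -6 0 0; 44 -12 -5 0 0; 44 -18 -5 0 0; 44 -24 -4 0 0; 44 -30 -4 0 0; 44 -36 -3 0 0; 44 -42 -2 0 0; 44 -47 -2 0 0; 44 -50 -1 0 0; 44 -50 -1 0 0"}}

```text
time_s: 3.4
position: [0.5563, -0.1135, 0.0637]
tcp_rot: [[0.109, 0.994, -0.001], [0.994, -0.109, 0.0], [0.0, -0.001, -1.0]]
force: [3.0, -1.3, 1.4]
opening: 0.508
grasp_force: 1.5
```

Emit:
{"fn": "drive_tool", "kwargs": {"deltas": "44 -2 0 0 0; 44 -4 0 0 0; 44 -6 0 0 0; 44 -6 0 0 0"}}

```text
time_s: 3.8
position: [0.5508, -0.1124, 0.0635]
tcp_rot: [[0.109, 0.994, 0.0], [0.994, -0.109, 0.002], [0.002, -0.0, -1.0]]
force: [5.5, 2.1, 1.7]
opening: 0.509
grasp_force: 2.3
```

Emit:
{"fn": "drive_tool", "kwargs": {"deltas": "44 -1 0 0 0; 44 -1 0 0 0"}}

```text
time_s: 4.0
position: [0.5501, -0.1123, 0.0635]
tcp_rot: [[0.109, 0.994, 0.001], [0.994, -0.109, 0.002], [0.002, 0.0, -1.0]]
force: [6.2, 2.2, 1.2]
opening: 0.501
grasp_force: 2.6
```

Emit:
{"fn": "drive_tool", "kwargs": {"deltas": "44 -1 0 0 0; 44 -1 0 0 0"}}

```text
time_s: 4.2
position: [0.5492, -0.1122, 0.0634]
tcp_rot: [[0.109, 0.994, 0.001], [0.994, -0.109, 0.002], [0.002, 0.001, -1.0]]
force: [6.9, 3.6, 1.8]
opening: 0.505
grasp_force: 2.7
```

Emit:
{"fn": "drive_tool", "kwargs": {"deltas": "44 -1 0 0 0; 44 -1 0 0 0"}}

```text
time_s: 4.4
position: [0.5491, -0.1122, 0.0634]
tcp_rot: [[0.109, 0.994, 0.003], [0.994, -0.109, 0.002], [0.002, 0.002, -1.0]]
force: [8.4, 4.4, 0.3]
opening: 0.506
grasp_force: 3.6
```

Emit:
{"fn": "drive_tool", "kwargs": {"deltas": "44 -1 0 0 0; 44 -1 0 0 0"}}

```text
time_s: 4.6
position: [0.549, -0.1122, 0.0634]
tcp_rot: [[0.11, 0.994, 0.004], [0.994, -0.11, 0.002], [0.002, 0.004, -1.0]]
force: [9.2, 4.7, -2.8]
opening: 0.508
grasp_force: 4.4
```

Emit:
{"fn": "drive_tool", "kwargs": {"deltas": "44 -0.5 0 0 0; 44 -0.5 0 0 0"}}

```text
time_s: 4.8
position: [0.549, -0.1122, 0.0635]
tcp_rot: [[0.11, 0.994, 0.005], [0.994, -0.11, 0.002], [0.002, 0.005, -1.0]]
force: [10.4, 5.9, -2.0]
opening: 0.504
grasp_force: 4.8
```

The lever has reached its stop: the position stays at 0.549 while the force climbs to 10 N. I'll back off, lift, and go over the grip.

Emit:
{"fn": "drive_tool", "kwargs": {"deltas": "44 6 0 0 0; 44 15 0 0 0; 44 15 0 0 0; 44 15 0 40 0; 44 15 0 80 0; 60 0 40 80 0; 60 -15 83 80 0; 60 -15 83 80 0; 60 -15 83 80 0"}}

```text
time_s: 5.7
position: [0.5298, -0.0297, 0.1433]
tcp_rot: [[0.107, 0.994, -0.003], [0.994, -0.107, 0.0], [-0.0, -0.003, -1.0]]
force: [1.0, -0.4, 0.6]
opening: 0.677
grasp_force: 0.0
```

```bash
python3 - <<'E'
from h import *
s=bot.read_state();print(s['time_s'],s['position'],s['force'])
m=imaging.camera_model('wrist')
cv2.imwrite('pics/w3.png',imaging.capture('wrist')[:,:,::-1])
cv2.imwrite('pics/t3.png',cv2.resize(imaging.capture('top')[170:300,200:420,::-1],None,fx=3.5,fy=3.5,interpolation=cv2.INTER_CUBIC))
P=[.5995,.0003,-.11]
print(proj(m,cl(P,(.075*np.cos(3.668),.075*np.sin(3.668),.109))))
for a in(.3,0.15,0,-.15): q=np.array(P[:2])+.075*np.array([np.cos(3.558+a),np.sin(3.558+a)]);print(a,q)
E
```

```text
5.7 [ 0.52977903 -0.02970944  0.14327263] [ 0.95387177 -0.38743657  0.6127556 ]
[325.65199922 267.73480401]
0.3 [ 0.54293726 -0.04895096]
0.15 [ 0.53621243 -0.03994529]
0 [ 0.5309089  -0.03003581]
-0.15 [ 0.52714578 -0.01944504]
```

View pics/w3.png

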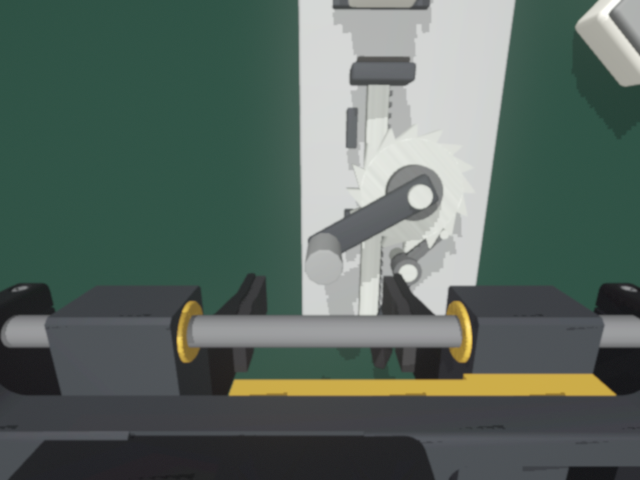

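View pics/t3.png

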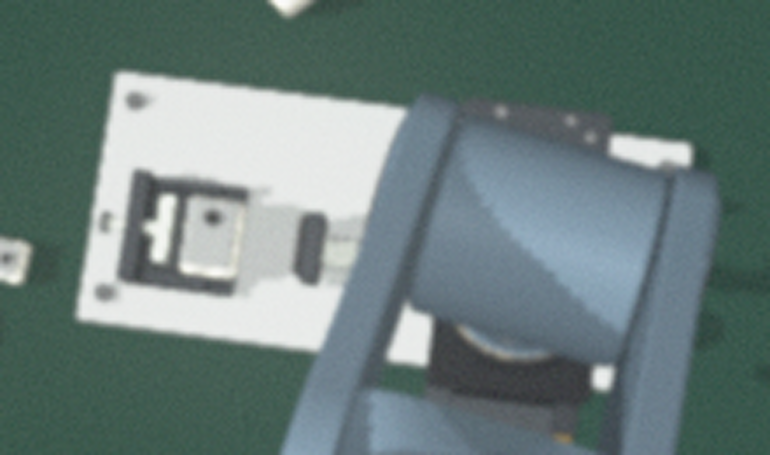

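The grip top at (325,261) sits centred between the fingers. The top crop shows the jaw about 32 mm short of the housing, with a small gap to the stop. I'll descend and grip.

Emit:
{"fn": "drive_tool", "kwargs": {"deltas": "60 1 0 -35 0; 60 1 0 -69 0; 60 1 0 -69 0; 24 1 0 -69 0; 20 1 0 -69 0; 15 1 0 -69 0; 15 1 0 -69 0; 15 1 0 -69 0; 15 1 0 -69 0"}}

```text
time_s: 6.7
position: [0.5296, -0.03, 0.075]
tcp_rot: [[0.108, 0.994, -0.005], [0.994, -0.108, 0.001], [0.001, -0.006, -1.0]]
force: [-5.9, 0.3, 7.3]
opening: 0.262
grasp_force: 30.0
```

Emit:
{"fn": "drive_tool", "kwargs": {"deltas": "15 0 -1 1 0; 15 0.5 -3.5 1 0; 15 1.5 -5 1 0; 15 2.5 -6.7 1 0; 15 2.5 -6.7 1 0; 15 2.5 -6.7 1 0"}}

```text
time_s: 7.3
position: [0.5322, -0.0354, 0.0751]
tcp_rot: [[0.109, 0.994, -0.006], [0.994, -0.109, 0.003], [0.003, -0.006, -1.0]]
force: [-3.6, 6.4, 0.8]
opening: 0.266
grasp_force: 30.0
```

```bash
cat > c.py <<'E'
from h import *
s=bot.read_state();P=np.array([.5995,.0003,-.11])
g=s['position']-s['tcp_rot'][:,2]*.018
d=g[:2]-P[:2];th=np.arctan2(d[1],d[0])%(2*np.pi);n=d/np.hypot(*d);f=s['force'][:2]
print(s['time_s'],'drum',round(th-P[2]-1.33,3),'r',round(np.hypot(*d)*1e3,1),'Frad',round(f@n,1),'Ftan(ccw)',round(f@[-n[1],n[0]],1),'Fz',round(s['force'][2],1),'pos',np.round(s['position']*1e3,1))
E
python3 - <<'E'
import c
from c import *
m=imaging.camera_model('wrist');a=imaging.capture('wrist')
cv2.imwrite('pics/w4.png',cv2.resize(a[100:330,260:540,::-1],None,fx=2.5,fy=2.5,interpolation=cv2.INTER_CUBIC))
for r in(.0445,.064):print(r)
E
```

```text
7.3 drum 2.411 r 76.2 Frad 0.1 Ftan(ccw) -7.3 Fz 0.8 pos [532.2 -35.4  75.1]
0.0445
0.064
```

View pics/w4.png

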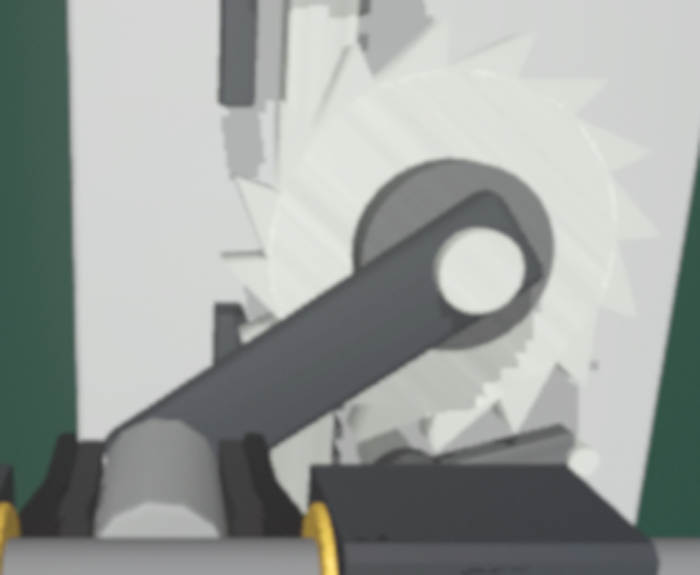

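The pawl nose tip (light) is at crop (583,460), which is full-image (493,284). I'll convert that to a distance from the drum axis.

```bash
python3 - <<'E'
from c import *
m=imaging.camera_model('wrist')
q=ray(m,493,284,.048);print(q,np.hypot(*(q[:2]-P[:2])),np.hypot(*(q[:2]-cl(P,(0,-.062,0))[:2])))
E
```

```text
7.35 drum 2.41 r 76.2 Frad 0.4 Ftan(ccw) -6.7 Fz 1.0 pos [532.1 -35.4  75.1]
[ 0.63062292 -0.05359604  0.048     ] 0.06223679483016462 0.038708698315381415
```

The nose is 62 mm from the axis, so the pawl is clear, and the crank carries the full spring load (7 N). Now I'll compute the easing path.

```bash
cat > path.py <<'E'
import sys
from c import *
c0=np.array([.5984,-.0001]);d=(g[:2]-c0)*1e3;d*=75/np.hypot(*d);t=np.arctan2(d[1],d[0])
step=float(sys.argv[1]);n=int(sys.argv[2])
for k in range(1,n+1):
    a=t-step*k;print(round(step*k,3),np.round(75*np.array([np.cos(a),np.sin(a)])-d,1))
E
python3 path.py .06 10
```

```text
7.35 drum 2.41 r 76.2 Frad 0.4 Ftan(ccw) -6.7 Fz 1.0 pos [532.1 -35.4  75.1]
0.06 [-2.  4.]
0.12 [-3.8  8.2]
0.18 [-5.3 12.4]
0.24 [-6.5 16.7]
0.3 [-7.5 21.1]
0.36 [-8.2 25.6]
0.42 [-8.7 30. ]
0.48 [-8.9 34.5]
0.54 [-8.8 39. ]
0.6 [-8.4 43.5]
```

Emit:
{"fn": "drive_tool", "kwargs": {"deltas": "15 -2 4 0 0; 15 -3.8 8.2 0 0; 15 -5.3 12.4 0 0; 15 -6.5 16.7 0 0; 15 -7.5 21.1 0 0; 15 -8.2 25.6 0 0; 15 -8.7 30 0 0; 15 -8.9 34.5 0 0; 15 -8.8 39 0 0; 15 -8.4 43.5 0 0; 15 -8.4 43.5 0 0"}}

```text
time_s: 8.45
position: [0.5235, 0.0087, 0.0751]
tcp_rot: [[0.109, 0.994, -0.006], [0.994, -0.109, 0.004], [0.003, -0.006, -1.0]]
force: [-4.0, 7.5, 2.0]
opening: 0.265
grasp_force: 30.0
```

```bash
python3 path.py .05 10; python3 - <<'E'
from h import *
cv2.imwrite('pics/t5.png',cv2.resize(imaging.capture('top')[180:280,210:350,::-1],None,fx=5,fy=5,interpolation=cv2.INTER_CUBIC))
E
```

```text
8.45 drum 1.812 r 76.3 Frad 4.8 Ftan(ccw) -7.0 Fz 2.0 pos [523.5   8.7  75.1]
0.05 [0.5 3.7]
0.1 [1.2 7.4]
0.15 [ 2.1 11. ]
0.2 [ 3.2 14.6]
0.25 [ 4.5 18.2]
0.3 [ 5.9 21.6]
0.35 [ 7.5 25. ]
0.4 [ 9.3 28.3]
0.45 [11.2 31.5]
0.5 [13.3 34.6]
```

View pics/t5.png

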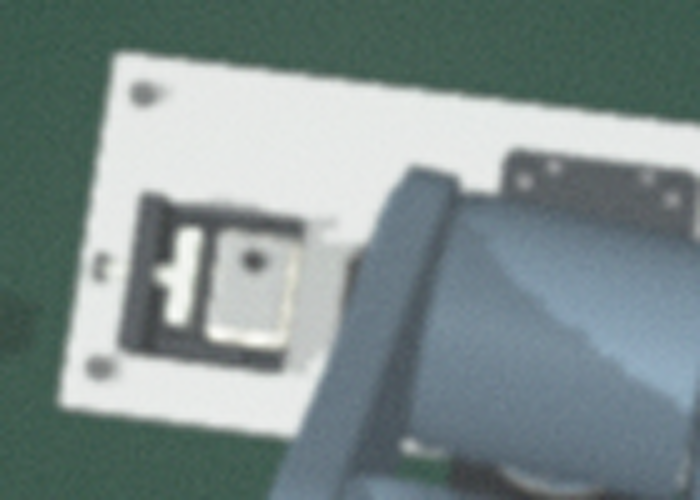

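The arm hides part of the jaw, and its face is at about x=350. The housing's near face is at x=295, with roughly 4 mm left to the stop. I'll continue with a small outward correction.

Emit:
{"fn": "drive_tool", "kwargs": {"deltas": "15 0 3.7 0 0; 15 0.6 7.5 0 0; 15 1.4 11.2 0 0; 15 2.5 14.8 0 0; 15 3.8 18.5 0 0; 15 5.2 21.9 0 0; 15 6.8 25.3 0 0; 15 8.6 28.6 0 0; 15 10.5 31.9 0 0; 15 12.6 35 0 0; 15 12.6 35 0 0"}}

```text
time_s: 9.6
position: [0.5371, 0.044, 0.0751]
tcp_rot: [[0.11, 0.994, -0.004], [0.994, -0.11, 0.004], [0.004, -0.004, -1.0]]
force: [-2.3, 8.7, 0.5]
opening: 0.266
grasp_force: 30.0
```

```bash
python3 path.py .025 12
```

```text
9.6 drum 1.311 r 76.1 Frad 6.9 Ftan(ccw) -5.8 Fz 0.5 pos [537.1  44.   75.1]
0.025 [1.1 1.5]
0.05 [2.3 3. ]
0.075 [3.5 4.4]
0.1 [4.7 5.9]
0.125 [5.9 7.2]
0.15 [7.2 8.6]
0.175 [8.6 9.9]
0.2 [ 9.9 11.2]
0.225 [11.3 12.5]
0.25 [12.7 13.7]
0.275 [14.2 14.9]
0.3 [15.7 16. ]
```

Emit:
{"fn": "drive_tool", "kwargs": {"deltas": "15 1 2.5 0 0; 15 2.1 4.3 0 0; 15 3.2 5.9 0 0; 15 4.4 7.4 0 0; 15 5.6 8.7 0 0; 15 6.9 10.1 0 0; 15 8.3 11.4 0 0; 15 9.6 12.7 0 0; 15 9.6 12.7 0 0"}}

```text
time_s: 10.5
position: [0.5481, 0.0563, 0.0751]
tcp_rot: [[0.11, 0.994, -0.001], [0.994, -0.11, 0.004], [0.004, -0.001, -1.0]]
force: [-0.8, 8.9, -2.8]
opening: 0.264
grasp_force: 30.0
```

```bash
sed -i 's/-.0001\]/.0012]/' path.py; python3 path.py .025 10
```

```text
10.5 drum 1.093 r 75.9 Frad 7.1 Ftan(ccw) -5.4 Fz -2.8 pos [548.1  56.3  75.1]
0.025 [1.4 1.2]
0.05 [2.8 2.5]
0.075 [4.3 3.6]
0.1 [5.8 4.8]
0.125 [7.3 5.9]
0.15 [8.8 6.9]
0.175 [10.4  8. ]
0.2 [12.   8.9]
0.225 [13.6  9.9]
0.25 [15.3 10.8]
```

Emit:
{"fn": "drive_tool", "kwargs": {"deltas": "15 0.4 2.2 0 0; 15 0.8 4.5 0 0; 15 1.3 6.6 0 0; 15 2.8 7.8 0 0; 15 4.3 8.9 0 0; 15 5.8 9.9 0 0; 15 5.8 9.9 0 0"}}

```text
time_s: 11.2
position: [0.5569, 0.0633, 0.0752]
tcp_rot: [[0.109, 0.994, 0.005], [0.994, -0.109, -0.001], [-0.0, 0.005, -1.0]]
force: [6.3, -0.5, -10.2]
opening: 0.267
grasp_force: 30.0
```

```bash
python3 path.py .025 8
```

```text
11.2 drum 0.946 r 76.1 Frad -3.9 Ftan(ccw) -4.9 Fz -10.2 pos [556.9  63.3  75.2]
0.025 [1.6 1. ]
0.05 [3.2 2. ]
0.075 [4.8 3. ]
0.1 [6.4 3.9]
0.125 [8.1 4.7]
0.15 [9.8 5.5]
0.175 [11.5  6.3]
0.2 [13.2  7. ]
```

Emit:
{"fn": "drive_tool", "kwargs": {"deltas": "15 1.9 0.6 -0.5 0; 15 3.5 1.4 -1 0; 15 5.1 2.3 -1 0; 15 6.7 3.1 -1 0; 15 6.7 3.1 -1 0"}}

```text
time_s: 11.7
position: [0.5626, 0.0666, 0.0751]
tcp_rot: [[0.109, 0.994, 0.003], [0.994, -0.109, -0.0], [-0.0, 0.003, -1.0]]
force: [6.3, 0.4, -2.8]
opening: 0.267
grasp_force: 30.0
```

```bash
python3 path.py .025 8;  python3 - <<'E'
from h import *
cv2.imwrite('pics/t6.png',cv2.resize(imaging.capture('top')[200:270,220:320,::-1],None,fx=7,fy=7,interpolation=cv2.INTER_CUBIC))
E
```

```text
11.7 drum 0.86 r 76.0 Frad -2.8 Ftan(ccw) -5.7 Fz -2.8 pos [562.6  66.6  75.1]
0.025 [1.7 0.9]
0.05 [3.3 1.7]
0.075 [5.  2.5]
0.1 [6.7 3.3]
0.125 [8.5 4. ]
0.15 [10.2  4.7]
0.175 [12.   5.3]
0.2 [13.8  5.9]
```

View pics/t6.png

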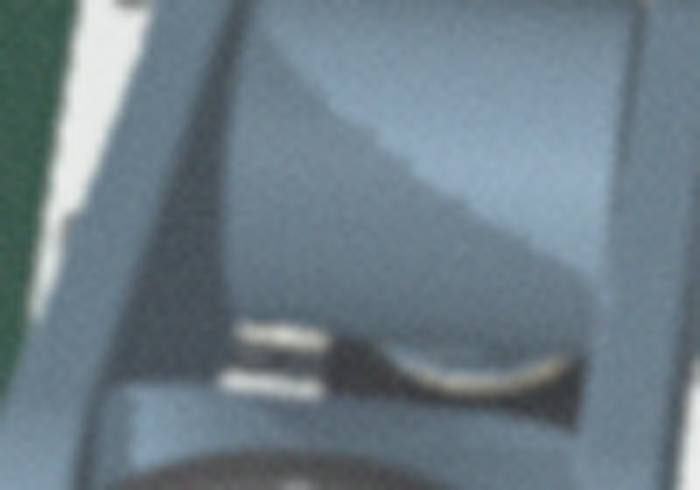

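The arm now blocks the top view, so I'll go by force from here.

Emit:
{"fn": "drive_tool", "kwargs": {"deltas": "15 1.7 0.7 0 0; 15 3.4 1.4 0 0; 15 5.1 2.2 0 0; 15 5.1 2.2 0 0"}}

```text
time_s: 12.15
position: [0.5673, 0.069, 0.075]
tcp_rot: [[0.109, 0.994, 0.002], [0.994, -0.109, -0.0], [0.0, 0.002, -1.0]]
force: [4.2, 1.0, 1.8]
opening: 0.268
grasp_force: 30.0
```

```bash
python3 path.py .025 4
```

```text
12.15 drum 0.79 r 75.9 Frad -0.9 Ftan(ccw) -4.3 Fz 1.8 pos [567.3  69.   75. ]
0.025 [1.7 0.8]
0.05 [3.4 1.5]
0.075 [5.2 2.2]
0.1 [7.  2.8]
```

Emit:
{"fn": "drive_tool", "kwargs": {"deltas": "15 1.2 0.6 0 0; 15 2.4 1.1 0 0; 15 3.6 1.6 0 0; 15 3.6 1.6 0 0"}}

```text
time_s: 12.55
position: [0.5707, 0.0705, 0.075]
tcp_rot: [[0.109, 0.994, 0.002], [0.994, -0.109, -0.0], [-0.0, 0.002, -1.0]]
force: [5.4, -0.3, 4.2]
opening: 0.266
grasp_force: 30.0
```

```bash
python3 path.py .025 4
```

```text
12.55 drum 0.741 r 75.9 Frad -2.3 Ftan(ccw) -4.9 Fz 4.2 pos [570.7  70.5  75. ]
0.025 [1.7 0.7]
0.05 [3.5 1.3]
0.075 [5.3 1.9]
0.1 [7.1 2.4]
```

Emit:
{"fn": "drive_tool", "kwargs": {"deltas": "15 1.2 0.6 0 0; 15 2.4 1.1 0 0; 15 3.6 1.5 0 0; 15 3.6 1.5 0 0"}}

```text
time_s: 12.95
position: [0.5743, 0.0718, 0.075]
tcp_rot: [[0.109, 0.994, 0.002], [0.994, -0.109, -0.001], [-0.0, 0.002, -1.0]]
force: [5.4, -1.9, 4.6]
opening: 0.268
grasp_force: 30.0
```

```bash
python3 path.py .025 4
```

```text
12.95 drum 0.69 r 75.8 Frad -3.6 Ftan(ccw) -4.4 Fz 4.6 pos [574.3  71.8  75. ]
0.025 [1.8 0.6]
0.05 [3.6 1.1]
0.075 [5.4 1.6]
0.1 [7.2 2.1]
```

Emit:
{"fn": "drive_tool", "kwargs": {"deltas": "15 1.2 0 0 0; 15 2.4 0.1 0 0; 15 3.6 0.4 0 0; 15 3.6 0.4 0 0"}}

```text
time_s: 13.35
position: [0.5774, 0.0727, 0.075]
tcp_rot: [[0.109, 0.994, 0.001], [0.994, -0.109, 0.0], [0.0, 0.001, -1.0]]
force: [5.1, -0.7, 5.4]
opening: 0.268
grasp_force: 30.0
```

```bash
python3 path.py .025 4
```

```text
13.35 drum 0.647 r 75.7 Frad -2.2 Ftan(ccw) -4.7 Fz 5.4 pos [577.4  72.7  75. ]
0.025 [1.8 0.5]
0.05 [3.6 1. ]
0.075 [5.5 1.4]
0.1 [7.3 1.7]
```

Emit:
{"fn": "drive_tool", "kwargs": {"deltas": "15 1.2 0 0 0; 15 2.4 0.1 0 0; 15 3.6 0.3 0 0; 15 3.6 0.3 0 0"}}

```text
time_s: 13.75
position: [0.5806, 0.0735, 0.075]
tcp_rot: [[0.109, 0.994, 0.0], [0.994, -0.109, 0.001], [0.001, -0.0, -1.0]]
force: [4.0, 0.5, 6.3]
opening: 0.268
grasp_force: 30.0
```

```bash
python3 path.py .025 4
```

```text
13.75 drum 0.603 r 75.6 Frad -0.5 Ftan(ccw) -4.0 Fz 6.3 pos [580.6  73.5  75. ]
0.025 [1.8 0.4]
0.05 [3.7 0.8]
0.075 [5.5 1.1]
0.1 [7.4 1.4]
```

Emit:
{"fn": "drive_tool", "kwargs": {"deltas": "15 1.2 0.1 -0.5 0; 15 2.4 0.4 -1 0; 15 3.6 0.7 -1 0; 15 3.6 0.7 -1 0"}}

```text
time_s: 14.15
position: [0.5831, 0.0741, 0.0749]
tcp_rot: [[0.109, 0.994, -0.002], [0.994, -0.109, 0.001], [0.0, -0.002, -1.0]]
force: [0.9, 0.6, 12.9]
opening: 0.272
grasp_force: 30.0
```

```bash
python3 path.py .025 4
```

```text
14.15 drum 0.57 r 75.6 Frad 0.4 Ftan(ccw) -1.0 Fz 12.9 pos [583.1  74.1  74.9]
0.025 [1.8 0.4]
0.05 [3.7 0.7]
0.075 [5.5 0.9]
0.1 [7.4 1.2]
```

The tangential load has dropped from 4 N to 1 N and the crank has stopped following, so the jaw has met its stop. I'll relax the vertical load and re-read before moving on.

Emit:
{"fn": "drive_tool", "kwargs": {"deltas": "15 0 0 1 0; 15 0 0 2 0; 15 0 0 2 0; 15 0 0 2 0"}}

```text
time_s: 14.55
position: [0.5829, 0.074, 0.0751]
tcp_rot: [[0.109, 0.994, -0.003], [0.994, -0.109, 0.001], [0.0, -0.003, -1.0]]
force: [1.2, 1.7, 2.1]
opening: 0.265
grasp_force: 30.0
```

```bash
python3 c.py; python3 - <<'E'
from h import *
m=imaging.camera_model('scene');p=proj(m,cl([.5995,.0003,-.11],(0,.14,.045))).astype(int);print(p)
a=imaging.capture('scene');b=imaging.capture('wrist')
s=cv2.resize(a[p[1]-35:p[1]+35,p[0]-50:p[0]+50],(800,350) if 0 else (500,350),interpolation=cv2.INTER_CUBIC)
w=cv2.resize(b[:240],(640,240));o=np.zeros((590,640,3),np.uint8);o[:350,:500]=s;o[350:]=w
cv2.imwrite('pics/f7.png',o[:,:,::-1])
E
```

```text
14.55 drum 0.571 r 75.5 Frad 1.4 Ftan(ccw) -1.5 Fz 2.1 pos [582.9  74.   75.1]
[378 217]
```

View pics/f7.png

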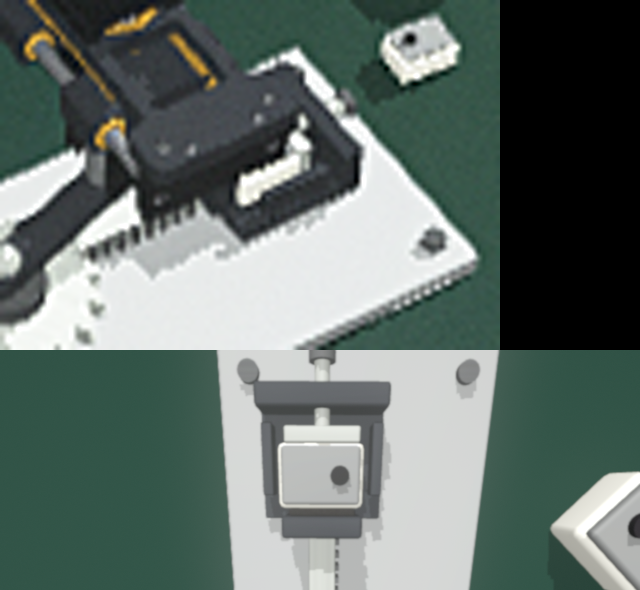

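The wrist half of the composite shows the housing (278–362, 443–508) flat on the white stop block (283–360, 427–443), with the jaw's rubber face against its back. The leftover tangential load is about sensor bias. I'll release and lift.

Emit:
{"fn": "drive_tool", "kwargs": {"deltas": "15 0.4 0.1 0 0; 15 0.4 0.1 0 0; 24 0.4 0.1 0 0; 30 0.4 0.1 0 0; 40 0.4 0.1 0 0; 50 0.4 0.1 0 0; 55 0.4 0.1 0 0; 55 0.4 0.1 0 0"}}

```text
time_s: 15.45
position: [0.5846, 0.0734, 0.0755]
tcp_rot: [[0.109, 0.994, -0.0], [0.994, -0.109, -0.0], [-0.0, -0.0, -1.0]]
force: [-1.3, -0.3, -0.4]
opening: 0.592
grasp_force: 0.0
```

Emit:
{"fn": "drive_tool", "kwargs": {"deltas": "55 0 0 0 0; 55 0 0 15 0; 55 0 0 35 0; 55 0 0 65 0; 55 0 0 90 0; 55 0 -40 100 0; 55 0 -80 100 0; 55 0 -80 100 0; 55 0 -80 100 0"}}

```text
time_s: 16.35
position: [0.5844, -0.0072, 0.1756]
tcp_rot: [[0.111, 0.994, -0.0], [0.994, -0.111, 0.0], [0.0, -0.0, -1.0]]
force: [-0.5, 0.1, 0.0]
opening: 0.63
grasp_force: 0.0
```

```bash
python3 - <<'E'
from h import *
s=bot.read_state();print(s['time_s'],s['position'],s['force'],s['opening'])
m=imaging.camera_model('wrist');b=imaging.capture('wrist');cv2.imwrite('pics/end.png',b[:,:,::-1])
P=[.5995,.0003,-.11]
# grip top expected position at drum 0.57 and its match in the image; brightness samples along the jaw line
a=1.33+.571
uv=proj(m,cl(P,(.075*np.cos(a),.075*np.sin(a),.109)));print('grip expected',uv)
g=cv2.cvtColor(b,cv2.COLOR_RGB2GRAY)
c=cv2.HoughCircles(cv2.medianBlur(g,3),cv2.HOUGH_GRADIENT,1,30,param1=80,param2=15,minRadius=12,maxRadius=40);print(None if c is None else np.round(c[0][:8]).tolist())
# housing and stop along clamp centreline
for y in np.arange(.08,.2,.004):
    u=proj(m,cl(P,(0.008,y,.045)));
    if 0<=u[0]<640 and 0<=u[1]<480: print(round(y*1e3),b[int(u[1]),int(u[0])].tolist(),end=' ')
E
```

```text
16.35 [ 0.58444115 -0.00720196  0.17556954] [-0.51983873  0.10350308  0.0119493 ] 0.6301887912833111
grip expected [307.44507346 130.16658201]
[[308.0, 128.0, 19.0], [542.0, 58.0, 36.0], [336.0, 220.0, 26.0], [304.0, 22.0, 32.0], [350.0, 268.0, 32.0], [216.0, 328.0, 37.0], [22.0, 336.0, 22.0], [308.0, 78.0, 38.0]]
80 [214, 216, 215] 84 [214, 216, 215] 88 [214, 216, 215] 92 [214, 215, 215] 96 [213, 215, 215] 100 [213, 215, 214] 104 [213, 215, 214] 108 [212, 213, 213] 112 [181, 184, 182] 116 [181, 184, 182] 120 [180, 183, 181] 124 [167, 170, 168] 128 [154, 156, 155] 132 [154, 156, 156] 136 [152, 154, 153] 140 [151, 153, 152] 144 [165, 167, 166] 148 [165, 167, 166] 152 [158, 160, 159] 156 [159, 160, 159] 160 [154, 156, 155]
```

The crank stayed exactly where it was released: the grip is detected at (308,128), against (307,130) expected. The housing is still clamped and nothing touches the robot, so I'll hand in.

```bash
python3 -c "
from rig import bot
print(bot.hand_in())"
```

```text
the job is handed in; nothing more can be done
None
```

The job is handed in at about 16 s: the lever is fully over, the pawl is clear, and the crank was eased back under hold until the jaw's spring alone held the housing against the stop block; only then did I let go.

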